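# Seat the rocking pot lid

## Task

One of the four identical yellow lids on the pot holder is not pushed home. With the fingertips, press down near the edge of one lid after another until you find the one that rocks, then press that lid down until it is fully home and lies level. Only press: do not lift any lid, leave the stamp, the tape and the mug where they stand, and finish with the hand clear of everything.

Things in the scene. Friction and masses are not known exactly. Their poses are not given: they have to be found in the camera images.
- holder: dark wooden pot holder fixed to the desk, 100 x 400 x 34 mm high; origin at the centre of its underside (on the desk), z up, y along the row of four pots
- lid_a_top (a point): one of four identical round yellow lids, 67 mm across, flat; this point is the centre of its top face, z up, about 80 mm above the desk. Order a, b, c, d along the holder's +y, 92 mm apart, each on a 60 mm white pot. A middle stem, tight in the pot, holds each lid; a 20 mm deep skirt hides the pot's rim
- lid_b_top (a point): one of four identical round yellow lids, 67 mm across, flat; this point is the centre of its top face, z up, about 80 mm above the desk. Three lids are seated: they rest all round on their pot's rim and are stiff wherever pressed. Any one of the four is unseated: level and as high as the rest, so it looks the same, but its stem holds it 5 mm above its (deeper sunk) pot's rim
- lid_c_top (a point): one of four identical round yellow lids, 67 mm across, flat; this point is the centre of its top face, z up, about 80 mm above the desk. The unseated lid (any of the four), pressed about 22 mm from its centre, tips about 0.18 rad under 2 to 5 N (that edge sinks 4 to 5 mm) and springs back level when let go
- lid_d_top (a point): one of four identical round yellow lids, 67 mm across, flat; this point is the centre of its top face, z up, about 80 mm above the desk. The unseated lid (any of the four), pressed in the middle with over 9 N (12 to 20 N is plenty), sinks 5 mm until it meets its rim, stays there and no longer rocks
- stamp: bystander: loose rubber stamp, 30 x 50 mm black foot and wooden handle, 62 mm high; origin at the centre of its underside
- tape: bystander: loose roll of blue tape lying flat, 80 mm outside diameter, 24 mm high; origin at the centre of its underside
- mug: bystander: loose white mug, 76 mm in diameter, 85 mm high, handle on its +y side; origin at the centre of its underside

How it is judged:
By the outcome, as a careful person would: the job done as asked, in the order asked, and still so for the second after the job is handed in, with the robot touching nothing.
It also fails if it takes over 51 s, if anything falls off the work surface, if the arm or the gripper's body presses on something with over 40 N, if the wrist force passes 120 N, or if a joint passes its speed limit or range.

## Robot

A 6-joint arm with a two-finger parallel gripper is mounted at the origin on the work surface. World frame = base frame: x ahead of the robot, y to its left, z up, the work surface at z = 0. Lengths are in m, angles in rad, forces in N, time in s.
With the tool pointing down it reaches from about 0.375 to 0.9 m from the base axis. Payload 3.1 kg.
Tool frame: the origin (TCP) lies at the very end of the fingers, on their centre line; the grasp point (between the pads) lies 19 mm behind it; z points along the fingers, y is the direction in which the jaws open and shut (so a half turn about z gives the same grasp; the last joint's range is limited). The gripper opens to 85 mm and grips with 20 to 120 N. Pads are 22 mm wide; open, the fingers measure 114 mm over their backs; the gripper's body (76 mm by 85 mm) begins 54 mm behind the grasp point. The pads swing forward as they close: fully open they stand 13 mm farther back than shut.
Start: joints at [1.119, 0.527, 1.433, -0, 1.181, -0.178], TCP at [0.169, 0.602, 0.231] pointing down, gripper open.
Joint ranges: [-3.08, 3.08], [-0.75, 2.2], [0.22, 2.44], [-1.43, 4.57], [0, 2.65], [-2.85, 2.85]. Speed limits (rad/s): [2.79, 2.79, 3.14, 3.14, 3.14, 3.14].

## Interface

Orientations are given as a unit quaternion [x, y, z, w].
In Python, from station import manip gives the robot as it stands. The module is installed in compiled form; this text tells all that it offers.
- The arm moves only by the tool send_rows, never from a script. Its argument "commands" is a list of rows, each an object with "delta_pos": the shift along the world's x, y, z in cm, a list of three; "yaw": the turn about the world's z in rad. A call has 1 to 10 rows; each row shifts and turns the pose as measured when the row begins; what a row does not reach is not made up. A row lasts 1/8 s, in which the tool goes at most 62.5 mm and 10.7 degrees, less where a joint would pass 70% of its speed; a pose out of reach is approached as far as the arm can. A call is refused whole if a number of a shift passes 6.25 or a number of a turn 0.188, either way. A call with a gripper value outside its range is refused whole. "grip" is the closure, from -1 (fully open) to 1 (shut), set as the call begins (left out, the last holds). The fingers move at their own pace and stop on an object; "force" is the grip in N (left out, the last holds). Time passes only in rows, so rows that do not move let the fingers close. It gives the time, the measured TCP pose, the force and the opening at its end, in the units of the state.
- manip.sense(): the state, without advancing time (a new reading comes with each control period).
- manip.snapshot(name): name is "scene" or "top" or "wrist"; returns the picture (384x512x3 uint8, blue, green, red); there is no depth.
- manip.get_calibration(name): a dict with "fx", "fy", "cx", "cy" (pixels), "dist_coeffs" ([k1, k2, p1, p2, k3] as OpenCV has them; the pictures are not rectified), "world_to_cam" (4x4, takes a point from world to camera coordinates); the wrist camera has in their place "mount" (4x4, takes a point from camera to tool coordinates, whose origin is the TCP and whose axes are the flange's). Camera axes: x right, y down, z forward; pixel columns grow to the right and rows downward; lengths in m; the calibration is good to about 2 mm. A picture is of the moment at which its call begins: read the wrist's pose just before it. get_calibration takes no time and is no camera call.
- manip.sign_off(): hands the job in, once; it reports no verdict.
The state is a dict: "t": time; "q": joint angles; "qd": joint speeds; "tau": joint torques, N m; "tcp_pos": TCP position; "tool_rot": TCP orientation; "force": force on the tool from outside, world axes, zero at the start; "ft_torque": the same for the moment, N m; "finger_gap": opening from 0.0 (shut) to 1.0 (fully open).
Only numpy, scipy, OpenCV 4.12 (cv2) and the standard library are available. Lean on these libraries where they do the work, as an engineer would, in place of code of your own. Each camera call takes 0.05 s, during which the arm holds its last target. There are 200 camera calls.

## Working session

There is one attempt and no reset: what is moved stays moved. The work goes in short steps, Python scripts to look and compute and a tool call to move; the robot and the scene stay as the last step left them, time stands still between calls to the robot, and variables do not carry over. Pictures are saved under pics/ and viewed, about 8 in all and at most 12, crops included, and the job is handed in when it is done.

Besides the shell and the picture viewer there is one more tool, called as a command line: name --argument value ..., lists and objects as JSON in quotes. send_rows: Moves the arm, as the interface text tells. Its arguments: {"type":"object","properties":{"commands":{"type":"array","items":{"type":"object","properties":{"delta_pos":{"type":"array","items":{"type":"number"}},"yaw":{"type":"number"}}}},"grip":{"type":"number"},"force":{"type":"number"}},"required":["commands"]}

```bash
mkdir -p pics; python3 - <<'E'
from station import manip
import cv2,json
s=manip.sense();print(s)
for n in("top","scene"):
    cv2.imwrite(f"pics/{n}0.png",manip.snapshot(n)); print(n,manip.get_calibration(n))
print(manip.get_calibration("wrist"))
E
```

```text
{'t': 0.0, 'q': array([ 1.11850058e+00,  5.28478705e-01,  1.43390324e+00, -7.89537452e-06,
        1.18141518e+00, -1.78484879e-01]), 'qd': array([ 0.00188998, -0.00092019,  0.00022886, -0.00170266, -0.0004637 ,
        0.00123223]), 'tau': array([-9.39724632e-04, -4.42345047e+01, -1.78025919e+01, -3.27498692e-04,
        8.39429442e-03,  3.02074632e-06]), 'tcp_pos': array([0.16864543, 0.60106714, 0.23032563]), 'tool_rot': array([ 1.36476589e-01,  9.90642683e-01, -1.04900110e-03, -3.38429462e-04]), 'force': array([-0.61990304, -0.36210345,  0.94820911]), 'ft_torque': array([0.03697022, 0.01939814, 0.01818635]), 'finger_gap': 0.9992638017311232}
top {'fx': 420.26904138760284, 'fy': 420.26904138760284, 'cx': 258.1834317413772, 'cy': 191.04219708474056, 'dist_coeffs': array([-0.14932667,  0.        ,  0.        ,  0.        ,  0.        ]), 'world_to_cam': array([[-0.02099691, -0.99972145,  0.01077754,  0.03242566],
       [-0.98934675,  0.01922335, -0.14430338,  0.56968593],
       [ 0.14405601, -0.01369265, -0.9894748 ,  0.88351219],
       [ 0.        ,  0.        ,  0.        ,  1. 
[... 309 characters left out ...]
0.63900907, -0.62152928, -0.22824061],
       [-0.36727212, -0.50146304, -0.78335561,  1.19382057],
       [ 0.        ,  0.        ,  0.        ,  1.        ]])}
{'fx': 268.5821761647662, 'fy': 268.5821761647662, 'cx': 259.22230450194417, 'cy': 190.90252723998194, 'dist_coeffs': array([0.02238224, 0.        , 0.        , 0.        , 0.        ]), 'mount': array([[-2.27260486e-04, -9.63835133e-01, -2.66499128e-01,
         6.73849475e-02],
       [ 9.99999832e-01, -7.70389079e-05, -5.74139370e-04,
        -8.49647628e-04],
       [ 5.32844894e-04, -2.66499214e-01,  9.63834989e-01,
        -1.43171434e-01],
       [ 0.00000000e+00,  0.00000000e+00,  0.00000000e+00,
         1.00000000e+00]])}
```

View pics/top0.png

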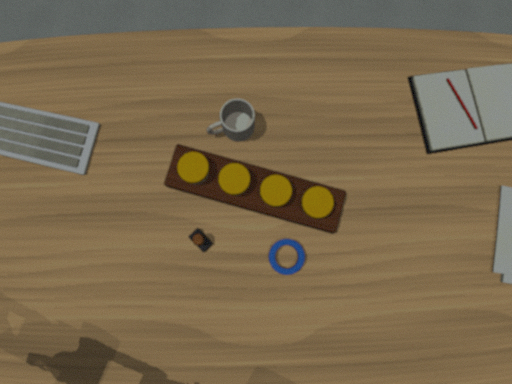

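View pics/scene0.png

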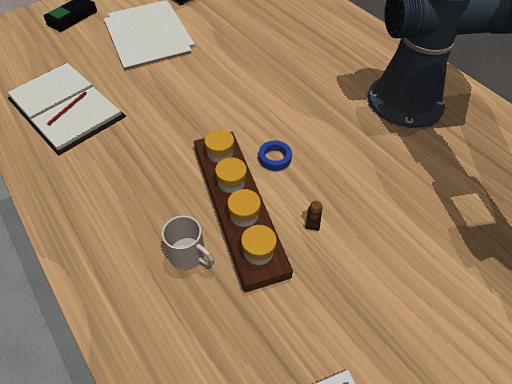

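The top view shows the lids at about (193,167), (234,179), (276,190) and (318,202). World +y points left, so those are d, c, b, a. The mug is at (238,118), the stamp at (202,240) and the tape at (287,256). Next I'll locate the lids by fitting both views.

```bash
cat > h.py <<'E'
import numpy as np,cv2
from station import manip
def proj(n,P):
    c=manip.get_calibration(n);W=c["world_to_cam"];K=np.array([[c["fx"],0,c["cx"]],[0,c["fy"],c["cy"]],[0,0,1.]])
    return cv2.projectPoints(np.float64(P).reshape(-1,3),cv2.Rodrigues(W[:3,:3])[0],W[:3,3],K,np.array(c["dist_coeffs"]))[0][:,0]
def back(n,uv,z):
    c=manip.get_calibration(n);W=c["world_to_cam"];K=np.array([[c["fx"],0,c["cx"]],[0,c["fy"],c["cy"]],[0,0,1.]])
    p=cv2.undistortPoints(np.float64(uv).reshape(-1,1,2),K,np.array(c["dist_coeffs"]))[:,0]
    d=np.c_[p,np.ones(len(p))]@W[:3,:3]; o=-W[:3,:3].T@W[:3,3]
    return o+d*((z-o[2])/d[:,2])[:,None]
E
python3 - <<'E'
from h import *
from scipy.optimize import least_squares
th=np.linspace(0,2*np.pi,40,endpoint=False); R=.0335
ring=np.c_[R*np.cos(th),R*np.sin(th)]
def pred(n,x,y,z):
    P=np.r_[np.c_[ring+[x,y],np.full(40,z)],np.c_[ring+[x,y],np.full(40,z-.02)]]
    h=cv2.convexHull(np.float32(proj(n,P))); m=cv2.moments(h); return np.array([m['m10']/m['m00'],m['m01']/m['m00']]),m['m00']
obs={}
for n in("top","scene"):
    im=cv2.imread(f"pics/{n}0.png");h=cv2.cvtColor(im,cv2.COLOR_BGR2HSV)
    m=cv2.inRange(h,(18,190,90),(32,255,255))
    _,_,st,ce=cv2.connectedComponentsWithStats(m)
    L=[(ce[i],st[i,4]) for i in range(1,len(st)) if st[i,4]>200]
    L.sort(key=lambda a:-a[0][0] if n=="top" else a[0][1]); obs[n]=L; print(n,[(c.round(1),a) for c,a in L])
ps=[]
for i in range(4):
    g=back("top",obs["top"][i][0],.08)[0]
    for ns in(("top",),("scene",),("top","scene")):
        f=lambda p:np.concatenate([pred(n,p[0],p[1],p[2] if len(ns)>1 else .08)[0]-obs[n][i][0] for n in ns])
        r=least_squares(f,g if len(ns)>1 else g[:2],diff_step=1e-4,x_scale=.01); print("abcd"[i],ns,r.x.round(4),r.fun.round(1),[(round(pred(n,r.x[0],r.x[1],.08)[1])) for n in ns])
    ps.append(r.x)
ps=np.array(ps);d=np.diff(ps,axis=0);print(np.linalg.norm(d[:,:2],axis=1),np.arctan2(d[:,1],d[:,0]))
print("stamp",back("top",[202,240],.03),"tape",back("top",[287,256],.02),"mug",back("top",[238,118],.06))
E
```

```text
top [(array([317.4, 201.5]), np.int32(809)), (array([275.4, 189.8]), np.int32(809)), (array([233.6, 178.2]), np.int32(797)), (array([192.3, 166.6]), np.int32(781))]
scene [(array([219.5, 141.8]), np.int32(389)), (array([231. , 170.9]), np.int32(523)), (array([244.2, 203.9]), np.int32(637)), (array([258.8, 240.6]), np.int32(745))]
a ('top',) [ 0.5409 -0.1042] [ 0. -0.] [818]
a ('scene',) [ 0.5409 -0.1054] [-0. -0.] [666]
a ('top', 'scene') [ 0.541  -0.1043  0.081 ] [ 0.1 -0.1  0.2  0. ] [818, 667]
b ('top',) [ 0.5677 -0.0154] [-0. -0.] [809]
b ('scene',) [ 0.5676 -0.0183] [0. 0.] [763]
b ('top', 'scene') [ 0.568  -0.0159  0.0825] [ 0.3 -0.3  0.4  0.1] [809, 765]
c ('top',) [0.5946 0.0732] [0. 0.] [808]
c ('scene',) [0.5946 0.07  ] [-0.  0.] [879]
c ('top', 'scene') [0.595  0.0724 0.0827] [ 0.3 -0.4  0.5  0.1] [808, 882]
d ('top',) [0.6218 0.1618] [0. 0.] [809]
d ('scene',) [0.6213 0.1571] [-0.  0.] [1017]
d ('top', 'scene') [0.6221 0.1601 0.0844] [ 0.5 -0.6  0.7  0.1] [809, 1022]
[0.09246231 0.09224205 0.09183422] [1.27461772 1.27431516 1.27145291]
stamp [[0.46557884 0.14644069 0.03      ]] tape [[ 0.42686956 -0.0400843   0.02      ]] mug [[0.73224534 0.0625389  0.06      ]]
```

Lid centres (height checks out at about 80 mm and spacing at 92 mm): a(.541,-.104), b(.568,-.015), c(.595,.073), d(.622,.162). The tool's x axis is already perpendicular to the row. I'll press about 27 mm towards the robot side with shut fingers, starting at d.

send_rows --commands '[{"delta_pos":[4.2,-4.3,-0.5]},{"delta_pos":[4.2,-4.3,-1]},{"delta_pos":[4.2,-4.3,-1]},{"delta_pos":[4.2,-4.3,-1]},{"delta_pos":[4.2,-4.3,-1]},{"delta_pos":[4.2,-4.3,-1]},{"delta_pos":[4.2,-4.3,-1]},{"delta_pos":[4.2,-4.3,-1]},{"delta_pos":[4.2,-4.3,-1]},{"delta_pos":[4.2,-4.3,-1]}]' --grip 1 --force 40

```text
validation failed for argument at $.co...
```

send_rows --commands '[{"delta_pos":[4.2,-4.3,-0.5],"yaw":0},{"delta_pos":[4.2,-4.3,-1],"yaw":0},{"delta_pos":[4.2,-4.3,-1],"yaw":0},{"delta_pos":[4.2,-4.3,-1],"yaw":0},{"delta_pos":[4.2,-4.3,-1],"yaw":0},{"delta_pos":[4.2,-4.3,-1],"yaw":0},{"delta_pos":[4.2,-4.3,-1],"yaw":0},{"delta_pos":[4.2,-4.3,-1],"yaw":0},{"delta_pos":[4.2,-4.3,-1],"yaw":0},{"delta_pos":[4.2,-4.3,-1],"yaw":0}]' --grip 1 --force 40

```text
t: 1.35
tcp_pos: [0.5942, 0.1617, 0.1306]
tool_rot: [0.132, 0.991, 0.0, -0.001]
force: [0.0, 0.4, 0.3]
finger_gap: -0.001
```

send_rows --commands '[{"delta_pos":[0.2,0.8,-2],"yaw":0},{"delta_pos":[0,0,-1.6],"yaw":0},{"delta_pos":[0,0,0],"yaw":0}]'

```text
t: 1.72
tcp_pos: [0.5974, 0.1666, 0.091]
tool_rot: [0.134, 0.991, 0.0, -0.002]
force: [0.1, 0.1, 0.3]
finger_gap: 0.003
```

```bash
python3 - <<'E'
from h import *
print(manip.sense()['tcp_pos'],manip.sense()['force'])
a=manip.snapshot("top")[100:260,130:370]; b=manip.snapshot("scene")[110:310,160:340]
cv2.imwrite("pics/c1.png",np.hstack([cv2.resize(a,(450,300)),cv2.resize(b,(270,300))]))
E
```

```text
[0.5974137  0.16658684 0.09100898] [0.11669698 0.11205966 0.33308449]
```

View pics/c1.png

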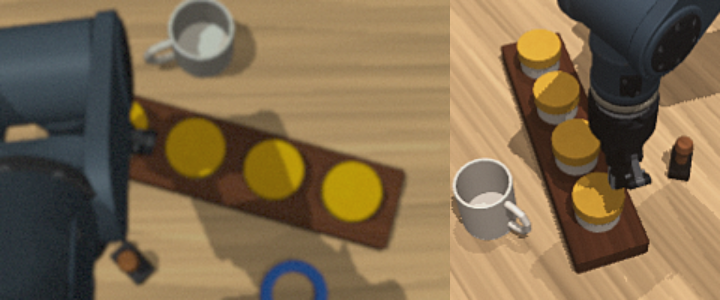

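The fingertips are over the near edge of lid d, 25 mm from its centre, and clear of the stamp and mug. I'll probe down gently.

send_rows --commands '[{"delta_pos":[0,0,-0.3],"yaw":0},{"delta_pos":[0,0,-0.3],"yaw":0},{"delta_pos":[0,0,-0.15],"yaw":0},{"delta_pos":[0,0,-0.15],"yaw":0}]'

```text
t: 2.33
tcp_pos: [0.5982, 0.1692, 0.0854]
tool_rot: [0.133, 0.991, 0.001, 0.001]
force: [-0.4, -0.6, 0.1]
finger_gap: -0.003
```

send_rows --commands '[{"delta_pos":[0,0,-0.15],"yaw":0},{"delta_pos":[0,0,-0.15],"yaw":0}]'

```text
t: 2.58
tcp_pos: [0.5984, 0.1691, 0.0823]
tool_rot: [0.133, 0.991, 0.001, 0.001]
force: [-0.1, 0.2, 0.1]
finger_gap: 0.002
```

send_rows --commands '[{"delta_pos":[0,0,-0.1],"yaw":0},{"delta_pos":[0,0,-0.1],"yaw":0}]'

```text
t: 2.82
tcp_pos: [0.5984, 0.1689, 0.0801]
tool_rot: [0.133, 0.991, 0.001, 0.001]
force: [-1.0, 0.1, -0.4]
finger_gap: -0.002
```

send_rows --commands '[{"delta_pos":[0,0,-0.1],"yaw":0}]'

```text
t: 2.95
tcp_pos: [0.5984, 0.169, 0.0796]
tool_rot: [0.133, 0.991, 0.001, 0.001]
force: [-1.1, 0.1, 8.3]
finger_gap: 0.0
```

send_rows --commands '[{"delta_pos":[0,0,-0.1],"yaw":0}]'

```text
t: 3.08
tcp_pos: [0.5984, 0.169, 0.0796]
tool_rot: [0.133, 0.991, 0.001, 0.001]
force: [-2.1, 0.1, 8.0]
finger_gap: -0.0
```

d is stiff (8 N, no sinking), so it is seated. Next is c.

send_rows --commands '[{"delta_pos":[0,0,1.5],"yaw":0},{"delta_pos":[-1.3,-4.4,0],"yaw":0},{"delta_pos":[-1.3,-4.4,0],"yaw":0},{"delta_pos":[0,0,0],"yaw":0},{"delta_pos":[0,0,0],"yaw":0}]'

```text
t: 3.7
tcp_pos: [0.5747, 0.0797, 0.0986]
tool_rot: [0.132, 0.991, 0.001, 0.005]
force: [-0.4, -0.3, 0.3]
finger_gap: -0.002
```

send_rows --commands '[{"delta_pos":[-0.3,0,-0.8],"yaw":0},{"delta_pos":[0,0,-0.5],"yaw":0},{"delta_pos":[0,0,-0.2],"yaw":0},{"delta_pos":[0,0,0],"yaw":0}]'

```text
t: 4.2
tcp_pos: [0.5721, 0.0825, 0.0824]
tool_rot: [0.13, 0.991, 0.002, 0.005]
force: [0.8, -0.5, 0.2]
finger_gap: 0.001
```

send_rows --commands '[{"delta_pos":[0,0,-0.1],"yaw":0},{"delta_pos":[0,0,-0.1],"yaw":0}]'

```text
t: 4.45
tcp_pos: [0.5722, 0.0827, 0.0803]
tool_rot: [0.13, 0.992, 0.002, 0.005]
force: [-0.1, -0.9, -0.4]
finger_gap: 0.001
```

send_rows --commands '[{"delta_pos":[0,0,-0.1],"yaw":0}]'

```text
t: 4.58
tcp_pos: [0.5722, 0.0828, 0.0796]
tool_rot: [0.13, 0.992, 0.002, 0.005]
force: [-2.0, -0.4, 7.0]
finger_gap: -0.004
```

send_rows --commands '[{"delta_pos":[0,0,-0.1],"yaw":0}]'

```text
t: 4.7
tcp_pos: [0.5722, 0.0828, 0.0795]
tool_rot: [0.13, 0.992, 0.002, 0.005]
force: [-2.5, 0.1, 8.5]
finger_gap: 0.004
```

c is stiff too. Next is b.

send_rows --commands '[{"delta_pos":[0,0,1.5],"yaw":0},{"delta_pos":[-1.4,-4.5,0],"yaw":0},{"delta_pos":[-1.4,-4.5,0],"yaw":0},{"delta_pos":[0,0,0],"yaw":0},{"delta_pos":[-0.2,0,-0.5],"yaw":0},{"delta_pos":[0,0,-0.3],"yaw":0},{"delta_pos":[0,0,0],"yaw":0}]'

```text
t: 5.58
tcp_pos: [0.545, -0.0078, 0.0905]
tool_rot: [0.128, 0.992, 0.002, 0.01]
force: [-0.3, 1.3, -0.8]
finger_gap: -0.004
```

send_rows --commands '[{"delta_pos":[0,0,-0.5],"yaw":0},{"delta_pos":[0,0,-0.3],"yaw":0},{"delta_pos":[0,0,-0.1],"yaw":0}]'

```text
t: 5.95
tcp_pos: [0.5452, -0.0064, 0.0806]
tool_rot: [0.127, 0.992, 0.002, 0.01]
force: [-0.6, -0.1, -0.5]
finger_gap: 0.003
```

send_rows --commands '[{"delta_pos":[0,0,-0.1],"yaw":0}]'

```text
t: 6.08
tcp_pos: [0.545, -0.0063, 0.0794]
tool_rot: [0.127, 0.992, 0.002, 0.009]
force: [-0.9, -0.2, 1.6]
finger_gap: -0.001
```

send_rows --commands '[{"delta_pos":[0,0,-0.1],"yaw":0}]'

```text
t: 6.2
tcp_pos: [0.5448, -0.0062, 0.0784]
tool_rot: [0.127, 0.992, 0.002, 0.009]
force: [0.2, -0.7, 1.6]
finger_gap: -0.001
```

send_rows --commands '[{"delta_pos":[0,0,-0.1],"yaw":0}]'

```text
t: 6.32
tcp_pos: [0.5447, -0.0061, 0.0776]
tool_rot: [0.127, 0.992, 0.002, 0.009]
force: [-0.4, 0.3, 2.7]
finger_gap: -0.001
```

b is giving way. I'll continue to confirm the rocking.

send_rows --commands '[{"delta_pos":[0,0,-0.1],"yaw":0},{"delta_pos":[0,0,-0.1],"yaw":0}]'

```text
t: 6.58
tcp_pos: [0.5445, -0.006, 0.0761]
tool_rot: [0.127, 0.992, 0.002, 0.009]
force: [-2.6, 0.3, 8.2]
finger_gap: -0.0
```

send_rows --commands '[{"delta_pos":[0,0,-0.1],"yaw":0}]'

```text
t: 6.7
tcp_pos: [0.5445, -0.006, 0.0759]
tool_rot: [0.127, 0.992, 0.002, 0.009]
force: [-3.7, 1.1, 11.0]
finger_gap: -0.002
```

b rocked: it sank about 4 mm under 2–3 N before stopping, so it is the unseated one. I'll let go, move over its centre and press.

send_rows --commands '[{"delta_pos":[0,0,1.0],"yaw":0},{"delta_pos":[0,0,0.3],"yaw":0},{"delta_pos":[2.3,-0.9,0],"yaw":0},{"delta_pos":[0,0,0],"yaw":0},{"delta_pos":[0,0,0],"yaw":0}]'

```text
t: 7.32
tcp_pos: [0.5675, -0.0151, 0.0895]
tool_rot: [0.127, 0.992, 0.002, 0.009]
force: [-0.3, 0.6, 0.4]
finger_gap: 0.006
```

```bash
python3 - <<'E'
from h import *
print(manip.sense()['tcp_pos'],manip.sense()['force'])
b=manip.snapshot("scene")[120:280,170:330]
cv2.imwrite("pics/c2.png",cv2.resize(b,(480,480),interpolation=cv2.INTER_CUBIC))
E
```

```text
[ 0.56748938 -0.015134    0.0894615 ] [-0.28916686  0.60334719  0.37390952]
```

View pics/c2.png

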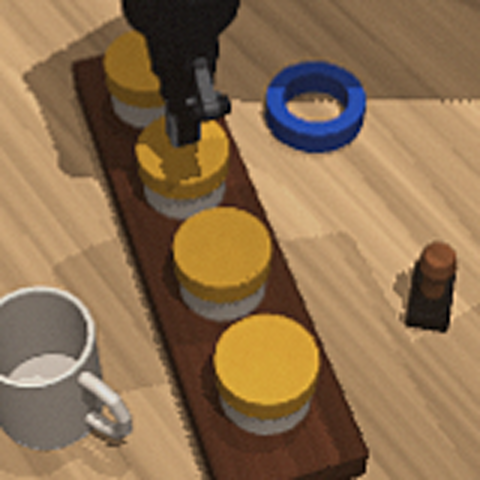

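The fingertips are over the second lid (b) and the bystanders are untouched. Pressing the centre now.

send_rows --commands '[{"delta_pos":[0,0,-0.5],"yaw":0},{"delta_pos":[0,0,-0.3],"yaw":0},{"delta_pos":[0,0,-0.1],"yaw":0},{"delta_pos":[0,0,-0.1],"yaw":0}]'

```text
t: 7.88
tcp_pos: [0.5662, -0.0146, 0.0799]
tool_rot: [0.127, 0.992, 0.002, 0.009]
force: [-2.0, -0.9, 8.8]
finger_gap: 0.002
```

send_rows --commands '[{"delta_pos":[0,0,-0.15],"yaw":0},{"delta_pos":[0,0,-0.15],"yaw":0}]'

```text
t: 8.12
tcp_pos: [0.5663, -0.0147, 0.0791]
tool_rot: [0.126, 0.992, 0.001, 0.009]
force: [-1.4, -0.3, 8.4]
finger_gap: 0.002
```

send_rows --commands '[{"delta_pos":[0,0,-0.2],"yaw":0},{"delta_pos":[0,0,-0.2],"yaw":0}]'

```text
t: 8.38
tcp_pos: [0.5662, -0.0146, 0.0774]
tool_rot: [0.126, 0.992, 0.001, 0.01]
force: [-1.7, 0.2, 8.9]
finger_gap: -0.003
```

It is sinking at about 9 N. I'll keep going.

send_rows --commands '[{"delta_pos":[0,0,-0.2],"yaw":0},{"delta_pos":[0,0,-0.2],"yaw":0}]'

```text
t: 8.62
tcp_pos: [0.5662, -0.0146, 0.0757]
tool_rot: [0.126, 0.992, 0.001, 0.01]
force: [-2.0, -0.3, 8.5]
finger_gap: -0.004
```

send_rows --commands '[{"delta_pos":[0,0,-0.2],"yaw":0},{"delta_pos":[0,0,-0.2],"yaw":0}]'

```text
t: 8.88
tcp_pos: [0.5663, -0.0146, 0.0747]
tool_rot: [0.126, 0.992, 0.001, 0.011]
force: [-3.5, -0.0, 15.8]
finger_gap: -0.003
```

send_rows --commands '[{"delta_pos":[0,0,-0.2],"yaw":0},{"delta_pos":[0,0,-0.2],"yaw":0}]'

```text
t: 9.12
tcp_pos: [0.5664, -0.0146, 0.0748]
tool_rot: [0.125, 0.992, 0.0, 0.012]
force: [-2.9, 0.5, 15.0]
finger_gap: -0.002
```

It sank 5 mm and is now stiff at 15 N. I'll check that it no longer rocks by pressing the same edge gently again.

send_rows --commands '[{"delta_pos":[0,0,1.0],"yaw":0},{"delta_pos":[-2.2,0.7,0],"yaw":0},{"delta_pos":[0,0,0],"yaw":0},{"delta_pos":[0,0,-0.4],"yaw":0},{"delta_pos":[0,0,-0.2],"yaw":0},{"delta_pos":[0,0,0],"yaw":0}]'

```text
t: 9.88
tcp_pos: [0.5474, -0.0085, 0.0797]
tool_rot: [0.125, 0.992, 0.0, 0.014]
force: [-0.1, -0.1, -0.2]
finger_gap: -0.003
```

send_rows --commands '[{"delta_pos":[-0.3,0,-0.2],"yaw":0},{"delta_pos":[0,0,-0.15],"yaw":0},{"delta_pos":[0,0,-0.1],"yaw":0}]'

```text
t: 10.25
tcp_pos: [0.5447, -0.0087, 0.0748]
tool_rot: [0.125, 0.992, 0.0, 0.015]
force: [-1.4, -0.5, 2.9]
finger_gap: 0.0
```

send_rows --commands '[{"delta_pos":[0,0,-0.1],"yaw":0}]'

```text
t: 10.38
tcp_pos: [0.5447, -0.0087, 0.0744]
tool_rot: [0.126, 0.992, 0.0, 0.015]
force: [-2.1, -0.4, 10.7]
finger_gap: -0.004
```

send_rows --commands '[{"delta_pos":[0,0,-0.1],"yaw":0}]'

```text
t: 10.5
tcp_pos: [0.5446, -0.0087, 0.0744]
tool_rot: [0.125, 0.992, 0.0, 0.015]
force: [-2.2, -0.2, 9.8]
finger_gap: -0.005
```

The edge is stiff now. I'll retreat and look.

send_rows --commands '[{"delta_pos":[0,0,2],"yaw":0},{"delta_pos":[0,0,4],"yaw":0},{"delta_pos":[0,0,4],"yaw":0},{"delta_pos":[-2,0,4],"yaw":0},{"delta_pos":[-4,4,1],"yaw":0},{"delta_pos":[-2,5,0],"yaw":0},{"delta_pos":[-2,5,0],"yaw":0},{"delta_pos":[-2,5,0],"yaw":0},{"delta_pos":[0,3,0],"yaw":0},{"delta_pos":[0,0,0],"yaw":0}]'

```text
t: 11.75
tcp_pos: [0.4211, 0.2159, 0.2303]
tool_rot: [0.127, 0.992, 0.001, 0.018]
force: [-0.1, 0.2, -0.4]
finger_gap: 0.001
```

```bash
python3 - <<'E'
from h import *
print(manip.sense()['tcp_pos'],manip.sense()['force'])
T=manip.snapshot("top");S=manip.snapshot("scene")
cv2.imwrite("pics/c3.png",np.hstack([cv2.resize(T[80:290,140:370],(383,350)),cv2.resize(S[110:310,150:350],(350,350),interpolation=cv2.INTER_CUBIC)]))
for n,i1 in(("top",T),("scene",S)):
  for f in(cv2.imread(f"pics/{n}0.png"),i1):
    m=cv2.inRange(cv2.cvtColor(f,cv2.COLOR_BGR2HSV),(18,190,60),(32,255,255))
    _,_,st,ce=cv2.connectedComponentsWithStats(m)
    print(n,[(ce[i].round(1).tolist(),int(st[i,4])) for i in range(1,len(st)) if st[i,4]>200])
E
```

```text
[0.42114535 0.21594662 0.23030572] [-0.1092661   0.16960233 -0.39761529]
top [([192.6, 166.6], 821), ([233.8, 178.3], 849), ([275.7, 189.8], 859), ([317.3, 201.7], 861)]
top [([192.4, 166.6], 826), ([233.9, 178.3], 852), ([275.5, 190.4], 856), ([317.5, 201.8], 867)]
scene [([219.4, 142.0], 399), ([230.7, 171.1], 538), ([243.9, 204.1], 652), ([258.4, 241.0], 770)]
scene [([231.7, 173.3], 347), ([244.7, 204.1], 438), ([259.5, 240.9], 468)]
```

View pics/c3.png

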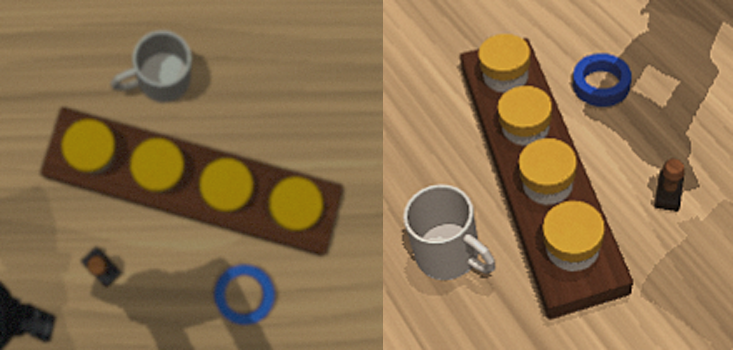

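All four lids are in place, b has dropped about 2 px (roughly 5 mm) in the scene view, the bystanders haven't moved and the hand is clear. Handing in.

```bash
python3 -c "
from station import manip
print(manip.sign_off())"
```

```text
the job is handed in; nothing more can be done
None
```

The loose lid was **b**. It is now pressed home, and the job was handed in after about 12 s of the 51 s allowed.

- **Finding it:** I pressed the robot-side edge of each lid in turn. Lids d and c were stiff at about 8 N. Lid b sank about 4 mm under 2–3 N before it stopped. I did not press lid a, since b was already found.
- **Seating it:** I pressed the centre of b. It sank 5 mm at about 9 N, from 80 mm to 75 mm, and then held firm at 15–16 N.
- **Last checks:** The same edge of b is now stiff at about 10 N, within 0.5 mm of the centre's height. I did not press its far edge, so that it lies level rests on those two presses and the picture.
- **Final picture:** The top view shows lids a, c and d still in place. The stamp, tape and mug look unmoved, though I judged those by eye. The hand is clear, with no contact force beyond sensor noise.

No check failed or disagreed.

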